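Dial the desk strongbox's code and draw its bolt

ROBOT

A 6-joint arm with a two-finger parallel gripper is mounted at the origin on the work surface. World frame = base frame: x ahead of the robot, y to its left, z up, the work surface at z = 0. Lengths are in m, angles in degrees, forces in N, time in s.
With the tool pointing down it reaches from about 0.35 to 0.875 m from the base axis. Payload 4.2 kg.
Tool frame: the origin (TCP) lies midway between the tips of the shut fingers; the grasp point (between the pads) lies 19 mm behind it; z points along the fingers, y is the line along which they close (so a half turn about z gives the same grasp; the last joint's range is limited). The gripper opens to 87 mm and grips with 3 to 60 N. Pads are 19 mm wide; open, the fingers measure 117 mm over their backs; the gripper's body (75 mm by 190 mm) begins 51 mm behind the grasp point.
Start: joints at [-59.897, 22.042, 0.453, 0, -68.411, -14.817], TCP at [0.165, -0.603, 0.223] pointing down, gripper open.
Joint ranges: [-179.83, 179.83], [-69.29, 118.12], [-61.27, 80.66], [-181.25, 117.63], [-171.15, -9.14], [-177.46, 177.46]. Speed limits (degrees/s): [159.86, 159.86, 180, 180, 180, 180].

INTERFACE

Orientations are given as a 3x3 rotation matrix whose columns are the frame's x, y, z axes.
In Python, from station import r gives the robot as it stands.
- The arm moves only by the tool steer_hand, called after "Emit:" as name(argument=value, ...) on one line, values as JSON. Schema: {"type":"object","properties":{"deltas":{"type":"array","items":{"type":"number"},"minItems":7,"maxItems":56},"only":{"type":"string"},"quiet":{"type":"boolean"},"lines":{"type":"string"}},"required":["deltas"],"additionalProperties":false}. deltas is one flat list of numbers that holds 1 to 8 rows one after another, with no inner brackets; each row has 7 numbers: the opening from 0.0 (shut) to 1.0 (fully open), then dx, dy, dz in units of 25 mm, then a rotation vector rx, ry, rz in units of 5 degrees; each row is the pose to reach, as a shift and turn from the pose commanded when the call began, along the tool's axes at that moment; what a row does not reach only later rows make up. A row lasts 1/10 s, in which the tool goes at most 0.05 m and 8.59 degrees, less where a joint would pass 70% of its speed; a pose out of reach is approached as far as the arm can. The fingers move at their own pace and stop on an object; the grip force is fixed at half the most. Time passes only in rows, so rows that do not move let the fingers close. The tool returns the time, the measured TCP pose, the force, the opening and the grip force at its end. only (a regular expression) keeps the lines of the reply that match it, lines (a string "A,B") keeps lines A to B, and quiet returns only ok. Input that does not fit is refused with a message, and nothing moves.
- r.sense(): the state, without advancing time (a new reading comes with each control period).
- r.capture(name): name is "side" or "top"; returns a dict with "pixels" (384x512x3 uint8, red, green, blue), "z_map" (384x512 float32, m along the optical axis (not along the pixel's ray), 0 where there is no reading), "K" (3x3 intrinsics, pixels), "world_from_camera" (4x4, takes a point from camera to world coordinates). Camera axes: x right, y up, looking along -z (the intrinsics and any distortion apply to the point x, -y, -z); pixel columns grow to the right and rows downward; lengths in m; the calibration is good to about 2 mm. A picture is of the moment at which its call begins.
- r.finish_job(): hands the job in; it is judged then, once.
The state is a dict: "time_s": time; "joints": joint angles; "joint_velocities": joint speeds; "effort": joint torques, N m; "tcp_pos": TCP position; "ee_rot": TCP orientation; "wrist_force": force on the tool from outside, world axes, zero at the start; "moment": the same for the moment, N m; "gripper_width": opening from 0.0 (shut) to 1.0 (fully open); "gripper_force": force on a finger pad.
Only numpy, scipy, OpenCV 4.12 (cv2) and the standard library are available. Lean on these libraries where they do the work, as an engineer would, in place of code of your own. Each camera call takes 0.05 s, during which the arm holds its last target. There are 200 camera calls.

TASK

Unlock the strongbox on the desk: roll its three pip wheels so that the faces on top, squarely up, read three, five, two, counting from the wheel farthest from the bolt handle, and then draw the bolt all the way out by its upright handle. Leave the code showing, the bolt out, and the other things on the desk where they are.

Things in the scene. Friction and masses are not known exactly. Their poses are not given: they have to be found in the camera images.
- strongbox: White steel strongbox fixed to the desk, case 140 (x) x 262 (y) x 45 mm high; origin under its centre, on the desk; x away from the robot, y along the wheel row, z up. On it three six-sided wheels on a level axle along y (radius 5 mm, 101 mm above the desk), at y = +66, 0, -66 mm. End plates at y = +121, -117 mm (36 mm wide, to 113 mm high). The bolt handle stands beyond the -y plate.
- wheel1_axle (a point): Centre of code wheel 1, the one farthest from the bolt handle, 101 mm above the desk; axes as the strongbox's, does not turn. Pale wooden hexagonal wheel, 30 mm wide (y); flats 39 mm, corners 45 mm from the axle; each flat 45 x 30 mm with 1 to 6 black pips like a die, in order round the wheel. A level top flat is 140 mm above the desk.
- wheel2_axle (a point): Centre of code wheel 2, the middle one, 101 mm above the desk; same make as wheel 1; axes as the strongbox's, does not turn. Beside the wheels there is only the axle with an 11 mm radius hub and, 30 mm below the axle, the bolt's teeth. 36 mm are clear between wheels, 32 mm or more to the end plates.
- wheel3_axle (a point): Centre of code wheel 3, the one nearest the bolt handle, 101 mm above the desk; same make as wheel 1; axes as the strongbox's, does not turn.
- wheel1 (a joint): Turn of code wheel 1, rad. 0 = one-pip flat level on top; k pips are on top at (k-1)*pi/3. Grows as the wheel's top moves to the strongbox's +x (away from the robot). Turns endlessly both ways and counts on over full turns; no clicks, stays where left (friction 0.12 N m, 3 N at the rim). Shows its code number, three, at 2.094 rad (or a full turn more or less).
- wheel2 (a joint): Turn of code wheel 2, rad. 0 = one-pip flat level on top; k pips are on top at (k-1)*pi/3. Grows as the wheel's top moves to the strongbox's +x (away from the robot). Turns endlessly both ways and counts on over full turns; no clicks, stays where left (friction 0.12 N m, 3 N at the rim). Shows its code number, five, at 4.189 rad (or a full turn more or less).
- wheel3 (a joint): Turn of code wheel 3, rad. 0 = one-pip flat level on top; k pips are on top at (k-1)*pi/3. Grows as the wheel's top moves to the strongbox's +x (away from the robot). Turns endlessly both ways and counts on over full turns; no clicks, stays where left (friction 0.12 N m, 3 N at the rim). Shows its code number, two, at 1.047 rad (or a full turn more or less).
- bolt_grip (a point): Grip point of the bolt handle: an upright dark steel paddle 14 mm thick (x), 34 mm long (y), 30 mm clear of the end plate, top 135 mm above the desk; this point is on its axis, 12 mm below its top. Axes as the strongbox's. Moves with the bolt.
- bolt (a joint): How far the bolt is drawn, m: 0 home, 0.025 out at its stop. Slides along the strongbox's -y, away from the wheels (3 N friction, stays where left). It passes only when every wheel is within about 0.2 rad of its code; else it stops hard after about 3 mm and must be pushed home before the wheels are put right. Drawn, it locks the wheels.
- mug: White mug, 90 mm high, 80 mm across, beyond the strongbox. Bystander; origin at the centre of its underside.
- stapler: Grey and white stapler, 130 mm long, 52 mm high, in front of the strongbox. Bystander; origin at the centre of its underside.
- mouse: White computer mouse, 100 x 58 x 28 mm. Bystander; origin at the centre of its underside.
- glasses_case: Grey glasses case, 150 x 60 x 35 mm, beyond the strongbox. Bystander; origin at the centre of its underside.
- succulent: Plant in a white pot, 84 mm across, 130 mm high. Bystander; origin at the centre of its underside.
- pen_pot: Dark steel pot of pens, 72 mm across, 150 mm high with the pens. Bystander; origin at the centre of its underside.
- notebook: Grey notebook, 210 x 150 x 14 mm. Bystander; origin at the centre of its underside.

How it is judged:
By the outcome, as a careful person would: the job done as asked, in the order asked, and still so for the second after the job is handed in, with the robot touching nothing.
It also fails if it takes over 72 s, if anything falls off the work surface, if the arm or the gripper's body presses on something with over 40 N, if the wrist force passes 120 N, or if a joint passes its speed limit or range.

## Working session

There is one attempt and no reset: what is moved stays moved. The work goes in short steps, Python scripts to look and compute and a tool call to move; the robot and the scene stay as the last step left them, time stands still between calls to the robot, and variables do not carry over. Pictures are saved under pics/ and viewed, at most 10 in all, crops included, and the job is handed in when it is done.

```bash
ls; mkdir -p pics; python3 - <<'E'
from station import r
import cv2,numpy as np
s=r.sense();print(s['time_s'],s['tcp_pos'],s['ee_rot'],s['gripper_width'])
for n in('side','top'):
    c=r.capture(n);cv2.imwrite(f'pics/{n}0.png',c['pixels'][:,:,::-1]);np.savez(f'{n}0.npz',**c);print(c['K'],c['world_from_camera'])
E
```

```text
pics
station.py
0.0 [ 0.16465546 -0.60229911  0.22145543] [[-9.64662566e-01 -2.63487585e-01 -6.52185657e-04]
 [-2.63488379e-01  9.64660353e-01  2.06839514e-03]
 [ 8.41412045e-05  2.16714671e-03 -9.99997648e-01]] 0.9938370199245149
[[433.94537752   0.         259.84848953]
 [  0.         433.94537752 188.29101182]
 [  0.           0.           1.        ]] [[-0.67571354  0.51604242 -0.52641374 -0.127673  ]
 [-0.73711123 -0.48155919  0.4740968   0.61063939]
 [-0.00884531  0.70837911  0.70577673  1.06267558]
 [ 0.          0.          0.          1.        ]]
[[435.60212635   0.         257.62515925]
 [  0.         435.60212635 191.10670483]
 [  0.           0.           1.        ]] [[ 2.42243577e-02  9.76389484e-01 -2.14654969e-01  2.76210859e-01]
 [-9.99696206e-01  2.46357162e-02 -7.59098471e-04 -5.69442108e-02]
 [ 4.54700314e-03  2.14608147e-01  9.76689648e-01  1.57013341e+00]
 [ 0.00000000e+00  0.00000000e+00  0.00000000e+00  1.00000000e+00]]
```

View pics/top0.png

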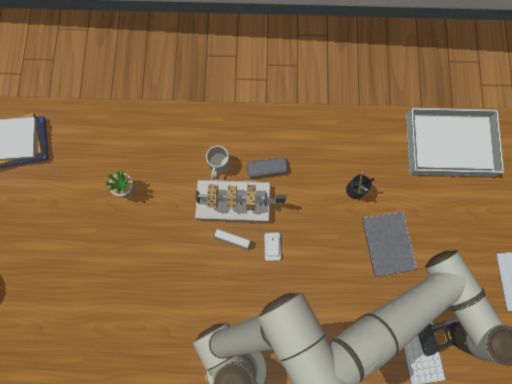

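View pics/side0.png

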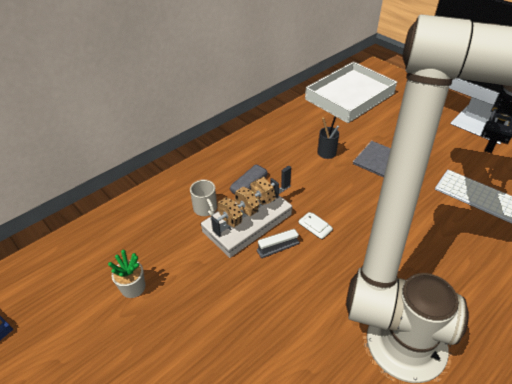

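Top: box about (233,200), wheels near (213,196), (232,197), (251,197), handle (281,199). Side: wheels near (231,212), (247,200), (265,190), handle (286,177). Now enlarging both.

```bash
cat > h.py <<'E'
import numpy as np,cv2
def proj(c,P):
    T=np.linalg.inv(c['world_from_camera']);p=np.atleast_2d(P)@T[:3,:3].T+T[:3,3];p=p*[1,-1,-1]
    q=p@c['K'].T;return q[:,:2]/q[:,2:]
def unproj(c,u,v,z):
    d=np.linalg.inv(c['K'])@[u,v,1];T=c['world_from_camera'];return T[:3,:3]@(d*z*[1,-1,-1])+T[:3,3]
def onz(c,u,v,h):
    T=c['world_from_camera'];a=unproj(c,u,v,1)-T[:3,3];return T[:3,3]+a*(h-T[2,3])/a[2]
E
python3 - <<'E'
from h import *
for n,(u0,v0,w,h,k) in dict(side=(196,160,100,92,6),top=(188,175,106,54,7)).items():
    c=np.load(n+'0.npz');i=c['pixels'][v0:v0+h,u0:u0+w,::-1]
    cv2.imwrite(f'pics/{n}0c.png',cv2.resize(i,None,fx=k,fy=k,interpolation=cv2.INTER_CUBIC))
    # cloud around box
    P=[]
    for v in range(v0,v0+h):
        for u in range(u0,u0+w):
            z=c['z_map'][v,u]
            if z>0:P.append(unproj(c,u,v,z))
    P=np.array(P);np.save(n+'cloud.npy',P)
    t=P[(abs(P[:,2]-.045)<.004)];r=cv2.minAreaRect((t[:,:2]*1000).astype(np.float32));print(n,len(t),r)
    for a in np.arange(.09,.155,.01):print(a,((P[:,2]>a)&(P[:,2]<a+.01)).sum())
E
```

```text
side 1594 ((579.8673095703125, 22.7373046875), (307.93487548828125, 302.1778869628906), 69.3793716430664)
0.09 212
0.09999999999999999 301
0.10999999999999999 248
0.11999999999999998 247
0.12999999999999998 375
0.13999999999999996 149
0.14999999999999997 0
top 1342 ((577.0596313476562, 6.6600341796875), (315.0091552734375, 143.23350524902344), 89.50308990478516)
0.09 40
0.09999999999999999 146
0.10999999999999999 121
0.11999999999999998 125
0.12999999999999998 337
0.13999999999999996 149
0.14999999999999997 1
```

View pics/side0c.png

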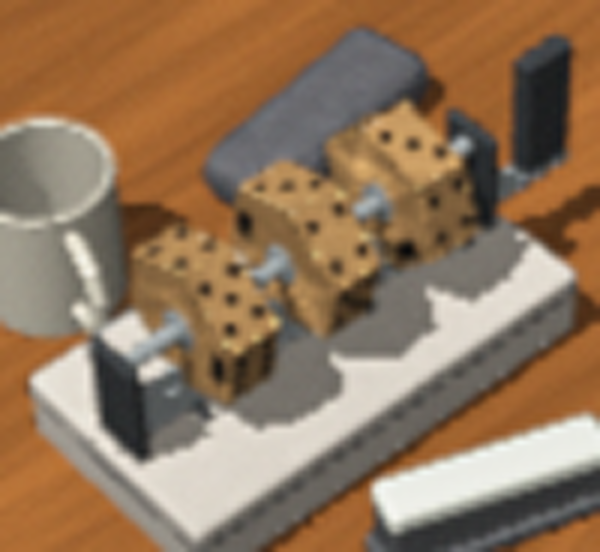

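View pics/top0c.png

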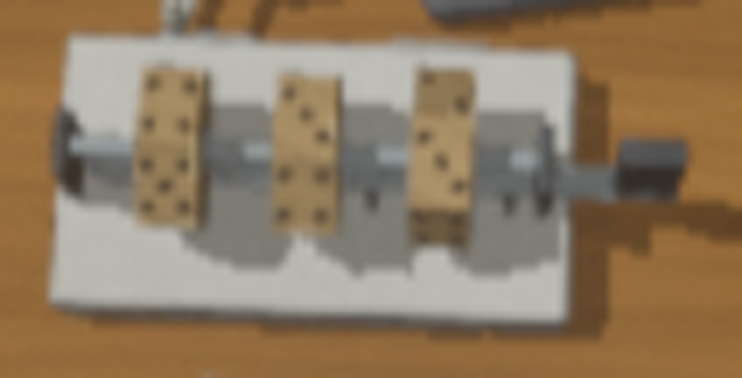

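Code wheel 1 (left in the top view, crop (170,150)) shows 4 on the far flat and 5 on the near one. Wheel 2 (crop (307,150)) shows 3 far and 4 near. Wheel 3 (crop (440,150)) has 3 nearly on top, 2 far and 4 near. The handle is at crop (650,168). Next I fit the box pose and wheel angles from both depth maps.

```bash
cat >> h.py <<'E'
from scipy.optimize import least_squares
TH0=np.radians([210,150,125])
def cloud(c,box):
    u0,v0,w,h=box;v,u=np.mgrid[v0:v0+h,u0:u0+w];z=c['z_map'][v,u].astype(float)
    d=np.stack([u,v,np.ones_like(u)],-1)@np.linalg.inv(c['K']).T*z[...,None]*[1,-1,-1]
    P=(d@c['world_from_camera'][:3,:3].T+c['world_from_camera'][:3,3]);m=z>0
    return P[m],c['pixels'][v,u][m].astype(float)
def hexfit(P,x0,y0,yaw,zs=.101):
    """P cloud -> per wheel centre offset & angle mod 60"""
    cs,sn=np.cos(yaw),np.sin(yaw);q=(P[:,:2]-[x0,y0])@np.array([[cs,-sn],[sn,cs]])
    out=[]
    for yw in(.066,0,-.066):
        m=(abs(q[:,1]-yw)<.013)&(P[:,2]>.098);a=np.c_[q[m,0],P[m,2]-zs]
        m=(np.hypot(*a.T)<.052)&(np.hypot(*a.T)>.034);a=a[m];best=None
        k=np.arange(6)*np.pi/3
        f=lambda p:(((a-p[1:])@np.array([np.sin(p[0]+k),np.cos(p[0]+k)])).max(1)-.039)*1e3
        for t in np.radians(range(0,60,10)):
            s=least_squares(f,[t,0,0],loss='soft_l1',x_scale=[.1,.01,.01])
            if best is None or s.cost<best.cost:best=s
        out.append((np.degrees(best.x[0])%60,best.x[1:]*1000,best.cost/len(a),len(a)))
    return out
BOX=dict(side=(196,160,100,92),top=(188,175,106,54))
E
python3 - <<'E'
from h import *
for n in BOX:
    c=np.load(n+'0.npz');P,C=cloud(c,BOX[n])
    w=(C.max(1)-C.min(1)<25)&(C.min(1)>95)&(abs(P[:,2]-.045)<.006)
    t=P[w];r=cv2.minAreaRect((t[:,:2]*1000).astype(np.float32));print(n,w.sum(),np.median(t[:,2]),r)
    wd=(C[:,0]-C[:,2]>40)&(P[:,2]>.085)&(P[:,2]<.15);q=P[wd]
    print(' wheels y hist',np.percentile(q[:,1],[1,50,99]),q[:,0].mean())
    dk=(C.max(1)<75)&(P[:,2]>.075)&(P[:,1]<-.1);print(' handle',dk.sum(),P[dk].min(0),P[dk].max(0),np.median(P[dk&(P[:,2]>.13)],0))
E
python3 - <<'E'
from h import *
# triangulate check points read from crops: (side crop px)/6, (top crop px)/7
S=np.load('side0.npz');T=np.load('top0.npz')
def ray(c,u,v):
    o=c['world_from_camera'][:3,3];d=unproj(c,u,v,1)-o;return o,d/np.linalg.norm(d)
for name,s,t in[('case near-right top corner',(578,278),(566,322)),('case near-left top corner',(205,540),(52,305)),('case far-left top',(33,385),(68,38)),('handle top centre',(546,45),(652,152)),]:
    # pixel centre correction
    a=ray(S,196+(s[0]+.5)/6-.5,160+(s[1]+.5)/6-.5);b=ray(T,188+(t[0]+.5)/7-.5,175+(t[1]+.5)/7-.5)
    M=sum(np.eye(3)-np.outer(d,d) for o,d in(a,b));v=sum((np.eye(3)-np.outer(d,d))@o for o,d in(a,b))
    p=np.linalg.solve(M,v);print(name,p.round(4),[round(float(np.linalg.norm((np.eye(3)-np.outer(d,d))@(p-o))),4) for o,d in(a,b)])
E
```

```text
side 1719 0.044730186192634136 ((592.1235961914062, 31.161346435546875), (282.1752624511719, 330.5860900878906), 76.24329376220703)
 wheels y hist [-0.11673686  0.04205999  0.11543345] 0.5686629030563339
 handle 134 [ 0.56452611 -0.15027924  0.07504698] [ 0.58097773 -0.11319769  0.13919357] [ 0.57087683 -0.13164465  0.13562508]
top 1638 0.04446980039975379 ((577.9481201171875, 24.280799865722656), (278.2969055175781, 143.20352172851562), 89.14389038085938)
 wheels y hist [-0.04675774  0.03325085  0.15669263] 0.572799720769342
 handle 36 [ 0.56658067 -0.14775177  0.07616936] [ 0.57082278 -0.11867509  0.13875337] [ 0.56946366 -0.13317819  0.13514451]
case near-right top corner [ 0.5061 -0.0969  0.0404] [0.0005, 0.0005]
case near-left top corner [0.507  0.1623 0.0437] [0.0016, 0.0016]
case far-left top [0.6468 0.1621 0.0394] [0.0019, 0.0019]
handle top centre [ 0.5736 -0.1343  0.1405] [0.0012, 0.0012]
```

```bash
python3 - <<'E'
from h import *
for n in BOX:
    c=np.load(n+'0.npz');P,C=cloud(c,BOX[n])
    for yaw in(0,.015,):
        for o in hexfit(P,.575,.0326,yaw):print(n,yaw,o)
    # case plane edges: near edge per y
    w=(abs(P[:,2]-.045)<.004);t=P[w]
    ys=np.arange(-.09,.16,.02);X=[t[abs(t[:,1]-y)<.01][:,0].min() for y in ys];X2=[np.sort(t[(abs(t[:,1]-y)<.01)&(t[:,0]<.655)][:,0])[-2] for y in ys]
    print(np.round(X,3),np.polyfit(ys,X,1),np.round(X2,3))
    q=P[(C[:,0]-C[:,2]>40)&(P[:,2]>.105)&(P[:,2]<.15)&(P[:,1]>-.07)&(P[:,1]<.13)&(abs(P[:,0]-.575)<.05)]
    h,e=np.histogram(q[:,1],np.arange(-.07,.13,.005));print(list(zip((e[:-1]*1000).round(),h)))
E
```

```text
side 0 (np.float64(20.060976669005118), array([ 3.12237159, -0.05850826]), np.float64(0.9193057467851572), 207)
side 0 (np.float64(16.540352851019716), array([ 2.4468819 , -0.34067659]), np.float64(0.7951982060542748), 194)
side 0 (np.float64(45.36980590039366), array([ 1.40398085, -0.28411665]), np.float64(0.980179888429136), 177)
side 0.015 (np.float64(20.36366596542695), array([ 4.01997992, -0.029165  ]), np.float64(0.8984151937378284), 204)
side 0.015 (np.float64(16.797335761556113), array([ 2.41056651, -0.34796584]), np.float64(0.7792250022937115), 195)
side 0.015 (np.float64(45.649238439702756), array([ 0.37523361, -0.31005603]), np.float64(0.9906135482842774), 179)
[0.505 0.505 0.503 0.421 0.412 0.417 0.424 0.427 0.438 0.443 0.506 0.507
 0.507] [0.04376963 0.46142073] [0.56  0.564 0.562 0.57  0.571 0.56  0.631 0.572 0.565 0.646 0.653 0.645
 0.647]
[(np.float64(-70.0), np.int64(0)), (np.float64(-65.0), np.int64(0)), (np.float64(-60.0), np.int64(0)), (np.float64(-55.0), np.int64(0)), (np.float64(-50.0), np.int64(16)), (np.float64(-45.0), np.int64(31)), (np.float64(-40.0), np.int
[... 2574 characters left out ...]
64(20.0), np.int64(28)), (np.float64(25.0), np.int64(36)), (np.float64(30.0), np.int64(30)), (np.float64(35.0), np.int64(35)), (np.float64(40.0), np.int64(27)), (np.float64(45.0), np.int64(15)), (np.float64(50.0), np.int64(0)), (np.float64(55.0), np.int64(0)), (np.float64(60.0), np.int64(0)), (np.float64(65.0), np.int64(0)), (np.float64(70.0), np.int64(0)), (np.float64(75.0), np.int64(0)), (np.float64(80.0), np.int64(5)), (np.float64(85.0), np.int64(30)), (np.float64(90.0), np.int64(33)), (np.float64(95.0), np.int64(33)), (np.float64(100.0), np.int64(30)), (np.float64(105.0), np.int64(32)), (np.float64(110.0), np.int64(19)), (np.float64(115.0), np.int64(0)), (np.float64(120.0), np.int64(0))]
```

Measured: axle centres wheel 1 (.578,.0985), wheel 2 (.577,.0325), wheel 3 (.576,-.0335), at z≈.101. Wheel angles are about 198.7°, 136.5° and 106°, so the turns needed are −78.7°, +103.5° and −46°. The plan is to straddle each wheel's rim with the fingers and swing the tool about the axle.

```bash
cat > g.py <<'E'
import numpy as np,sys
from scipy.spatial.transform import Rotation as Ro
from station import r
EY=np.array([.013,1,0]);EY/=np.linalg.norm(EY);EX=np.cross(EY,[0,0,1]);EZ=np.array([0,0,1.])
R0=np.c_[-EX,EY,-EZ]
W={1:[.578,.0985,.101],2:[.577,.0325,.101],3:[.5763,-.0335,.101]}
def pose(w,phi,rho):
    a=np.radians(phi);return np.array(W[w])+rho*(np.sin(a)*EX+np.cos(a)*EZ),(Ro.from_rotvec(a*EY)*Ro.from_matrix(R0)).as_matrix()
def row(p,R,ref=None):
    s=r.sense();p0,M=(s['tcp_pos'],s['ee_rot']) if ref is None else ref
    return np.r_[M.T@(p-p0)],Ro.from_matrix(M.T@R).as_rotvec(degrees=True)
def show(p,R,ref=None):
    d,v=row(p,R,ref);print(d.round(4).tolist(),v.round(2).tolist())
E
python3 -c "
from g import *
show(*pose(3,23,.11))"
```

```text
[-0.5883, 0.4284, 0.0201] [-3.11, 22.83, 15.83]
```
Keep z first? straight line, dz tool .02 = down 2cm: from .22 to .20. Fine: tilt body: pen pot not near. OK.

Careful with the scale: shifts go in units of 25 mm and turns go in units of 5 degrees. That gives: -0.588 m is -23.52, 0.428 m is 17.12, 15.8 degrees is 3.16.

Emit:
steer_hand(deltas=[0.55,-23.52,17.12,0,0,0,3.16,0.55,-23.52,17.12,0,0,0,3.16,0.55,-23.52,17.12,0,0,0,3.16,0.55,-23.52,17.12,0,0,0,3.16,0.55,-23.52,17.12,0,0,0,3.16,0.55,-23.52,17.12,0,0,0,3.16,0.55,-23.52,17.12,0,0,0,3.16,0.55,-23.52,17.12,0,0,0,3.16])

```text
time_s: 0.9
tcp_pos: [0.4141, -0.2903, 0.2225]
ee_rot: [[-1.0, 0.009, -0.0], [0.009, 1.0, 0.0], [0.0, 0.0, -1.0]]
wrist_force: [0.6, -1.5, 0.6]
gripper_width: 0.555
gripper_force: 0.0
```

```bash
python3 -c "
from g import *
show(*pose(3,23,.11))"
```

```text
[-0.2029, 0.2581, 0.0202] [-0.04, 22.99, 0.23]
```

Emit:
steer_hand(deltas=[0.55,-8.12,10.32,0.8,0,4.6,0,0.55,-8.12,10.32,0.8,0,4.6,0,0.55,-8.12,10.32,0.8,0,4.6,0,0.55,-8.12,10.32,0.8,0,4.6,0,0.55,-8.12,10.32,0.8,0,4.6,0,0.55,-8.12,10.32,0.8,0,4.6,0,0.55,-8.12,10.32,0.8,0,4.6,0,0.55,-8.12,10.32,0.8,0,4.6,0])

```text
time_s: 1.7
tcp_pos: [0.6202, -0.0326, 0.2001]
ee_rot: [[-0.92, 0.005, -0.393], [0.004, 1.0, 0.002], [0.393, 0.0, -0.92]]
wrist_force: [-0.7, -1.1, -0.2]
gripper_width: 0.545
gripper_force: 0.0
```

```bash
python3 -c "
from g import *
show(*pose(3,23,.11));show(*pose(3,23,.014))"
```

```text
[0.0017, -0.0014, -0.0016] [-0.16, -0.11, 0.44]
[0.0015, -0.0012, 0.0944] [-0.16, -0.11, 0.44]
```

Emit:
steer_hand(deltas=[0.55,0.06,-0.04,1.2,0,0,0.08,0.55,0.06,-0.04,2.4,0,0,0.08,0.55,0.06,-0.04,3.4,0,0,0.08,0.55,0.06,-0.04,3.76,0,0,0.08,0.55,0.06,-0.04,3.76,0,0,0.08])

```text
time_s: 2.2
tcp_pos: [0.5794, -0.0374, 0.1159]
ee_rot: [[-0.919, 0.016, -0.393], [0.016, 1.0, 0.003], [0.393, -0.003, -0.919]]
wrist_force: [-0.3, -0.2, 0.1]
gripper_width: 0.55
gripper_force: 0.0
```

```bash
python3 - <<'E'
from g import *
import cv2
show(*pose(3,23,.014))
c=r.capture('side');cv2.imwrite('pics/s1.png',cv2.resize(c['pixels'][120:260,170:330,::-1],None,fx=4,fy=4,interpolation=2))
E
```

```text
[-0.0029, 0.0039, 0.0009] [-0.11, -0.17, -0.23]
```

View pics/s1.png

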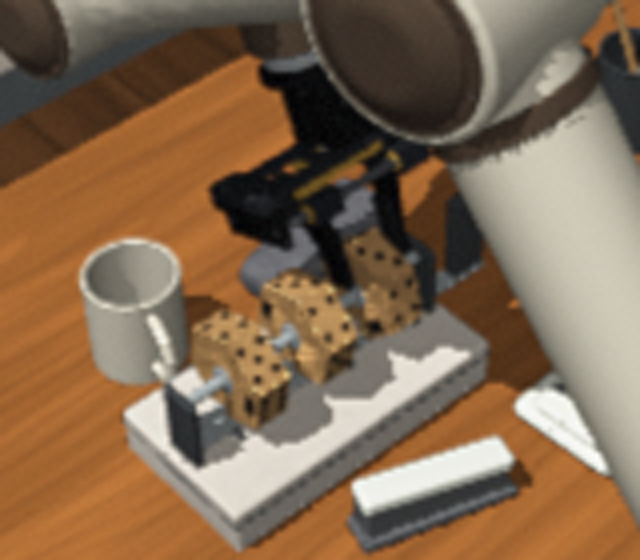

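The fingers straddle wheel 3 (picture (365,270)) with nothing else touched; I'll nudge 4 mm in y and close.

Emit:
steer_hand(deltas=[0.55,-0.08,0.14,0.04,0,0,0,0.55,-0.08,0.14,0.04,0,0,0,0,-0.08,0.14,0.04,0,0,0,0,-0.08,0.14,0.04,0,0,0,0,-0.08,0.14,0.04,0,0,0,0,-0.08,0.14,0.04,0,0,0])

```text
time_s: 2.85
tcp_pos: [0.5822, -0.0342, 0.1152]
ee_rot: [[-0.92, 0.015, -0.391], [0.015, 1.0, 0.002], [0.391, -0.004, -0.921]]
wrist_force: [0.5, -4.0, 0.9]
gripper_width: 0.34
gripper_force: 30.0
```

```bash
python3 - <<'E'
from g import *
show(*pose(3,23,.014))
p=pose(3,23,.014)
for f in (15,7.4,-0.2,-7.8,-15.4,-23): show(*pose(3,f,.014),p)
E
```

```text
[-0.0001, 0.0006, 0.0013] [-0.17, 0.01, -0.19]
[0.0019, -0.0, 0.0001] [0.0, -8.0, -0.0]
[0.0038, -0.0, 0.0005] [-0.0, -15.6, 0.0]
[0.0055, -0.0, 0.0011] [0.0, -23.2, -0.0]
[0.0072, -0.0, 0.002] [-0.0, -30.8, 0.0]
[0.0087, -0.0, 0.003] [-0.0, -38.4, 0.0]
[0.0101, -0.0, 0.0043] [0.0, -46.0, 0.0]
```

Emit:
steer_hand(deltas=[0,0.076,0,0.004,0,-1.6,0,0,0.152,0,0.02,0,-3.12,0,0,0.22,0,0.044,0,-4.64,0,0,0.288,0,0.08,0,-6.16,0,0,0.348,0,0.12,0,-7.68,0,0,0.404,0,0.172,0,-9.2,0,0,0.404,0,0.172,0,-9.2,0,0,0.404,0,0.172,0,-9.2,0])

```text
time_s: 3.65
tcp_pos: [0.5679, -0.0343, 0.1139]
ee_rot: [[-0.922, 0.016, 0.388], [0.013, 1.0, -0.01], [-0.388, -0.004, -0.922]]
wrist_force: [-10.7, 5.4, 5.9]
gripper_width: 0.346
gripper_force: 30.0
```

```bash
python3 - <<'E'
from g import *
show(*pose(3,-23,.014))
E
```

```text
[-0.0027, 0.0009, 0.0011] [-0.27, -0.18, -0.06]
```

Emit:
steer_hand(deltas=[0.55,0,0,0,0,0,0,0.55,0,0,0,0,0,0,0.55,0,0,-1.2,0,0,0,0.55,0,0,-2.8,0,0,0,0.55,0,0,-4.4,0,0,0,0.55,0,0,-4.4,0,0,0])

```text
time_s: 4.25
tcp_pos: [0.5308, -0.0307, 0.223]
ee_rot: [[-0.915, 0.014, 0.402], [0.013, 1.0, -0.004], [-0.402, 0.001, -0.916]]
wrist_force: [-0.2, 0.2, -1.0]
gripper_width: 0.547
gripper_force: 0.0
```

```bash
python3 - <<'E'
from g import *
show(*pose(1,40,.125))
from h import *
for n in BOX:
    c=r.capture(n);P,C=cloud(c,BOX[n]);print([(round(o[0],1),o[1].round(1),round(o[2],2),o[3]) for o in hexfit(P,.577,.0326,-.013)])
E
```

```text
[-0.1045, 0.1298, 0.0748] [0.08, 63.72, -0.04]
[(np.float64(21.9), array([ 0.4, -0.3]), np.float64(0.84), 211), (np.float64(16.2), array([ 0.5, -0.2]), np.float64(0.76), 198), (np.float64(57.1), array([ 0.4, -0.2]), np.float64(0.95), 146)]
[(np.float64(20.3), array([-0. , -0.4]), np.float64(1.19), 177), (np.float64(16.4), array([-2.6,  0.7]), np.float64(1.25), 92), (np.float64(58.5), array([-0.2, -0.4]), np.float64(1.28), 119)]
```

In the tool's units: 0.1 m is 4, -0.035 m is -1.4, 40 degrees is 8.

Emit:
steer_hand(deltas=[0.55,-0.8,0.8,0,0,1.6,0,0.55,-1.4,1.6,0.4,0,3.2,0,0.55,-2,2.4,1,0,4.8,0,0.55,-2.6,3.2,1.4,0,6.4,0,0.55,-3.2,4,2,0,8,0,0.55,-3.8,4.8,2.4,0,9.6,0,0.55,-4.18,5.2,3,0,11.2,0,0.55,-4.18,5.2,3,0,12.7,0])

```text
time_s: 5.15
tcp_pos: [0.6563, 0.0972, 0.1818]
ee_rot: [[-0.753, 0.014, -0.658], [0.013, 1.0, 0.007], [0.658, -0.004, -0.753]]
wrist_force: [0.4, -0.1, -0.6]
gripper_width: 0.551
gripper_force: 0.0
```

Emit:
steer_hand(deltas=[0.55,0,0,0,0,0,0,0.55,0,0,0,0,0,0])

```text
time_s: 5.35
tcp_pos: [0.6557, 0.0954, 0.1831]
ee_rot: [[-0.757, 0.016, -0.653], [0.015, 1.0, 0.007], [0.653, -0.005, -0.757]]
wrist_force: [-0.0, -0.6, 1.0]
gripper_width: 0.552
gripper_force: 0.0
```

```bash
python3 - <<'E'
from g import *
show(*pose(1,40,.014))
E
```

```text
[0.0054, 0.0023, 0.099] [-0.1, -0.79, -0.32]
```

Emit:
steer_hand(deltas=[0.55,0.2,0.08,1.2,0,0,0,0.55,0.2,0.08,2.4,0,0,0,0.55,0.2,0.08,3.6,0,0,0,0.55,0.2,0.08,3.92,0,0,0,0.55,0.2,0.08,3.92,0,0,0])

```text
time_s: 5.85
tcp_pos: [0.5876, 0.0985, 0.1184]
ee_rot: [[-0.762, 0.015, -0.647], [0.013, 1.0, 0.007], [0.648, -0.003, -0.762]]
wrist_force: [0.5, -0.7, 0.0]
gripper_width: 0.551
gripper_force: 0.0
```

Emit:
steer_hand(deltas=[0.55,0,0,0,0,0,0])

```text
time_s: 5.95
tcp_pos: [0.5895, 0.0986, 0.1187]
ee_rot: [[-0.764, 0.015, -0.645], [0.013, 1.0, 0.008], [0.645, -0.002, -0.764]]
wrist_force: [0.1, 0.7, 0.5]
gripper_width: 0.554
gripper_force: 0.0
```

```bash
python3 - <<'E'
from g import *
show(*pose(1,40,.014))
p=pose(1,40,.014)
for f in range(30,-41,-10): show(*pose(1,f,.014),p)
E
```

```text
[-0.0026, -0.0002, 0.0069] [-0.02, -0.2, -0.16]
[0.0024, 0.0, 0.0002] [-0.0, -10.0, 0.0]
[0.0048, 0.0, 0.0008] [-0.0, -20.0, 0.0]
[0.007, -0.0, 0.0019] [-0.0, -30.0, 0.0]
[0.009, 0.0, 0.0033] [-0.0, -40.0, 0.0]
[0.0107, 0.0, 0.005] [-0.0, -50.0, 0.0]
[0.0121, 0.0, 0.007] [0.0, -60.0, 0.0]
[0.0132, 0.0, 0.0092] [-0.0, -70.0, 0.0]
[0.0138, 0.0, 0.0116] [-0.0, -80.0, 0.0]
```

Emit:
steer_hand(deltas=[0.55,-0.06,0,0.24,0,0,0,0.55,-0.06,0,0.24,0,0,0,0,-0.06,0,0.24,0,0,0,0,-0.06,0,0.24,0,0,0,0,-0.06,0,0.24,0,0,0,0,-0.06,0,0.24,0,0,0])

```text
time_s: 6.55
tcp_pos: [0.5856, 0.0978, 0.1107]
ee_rot: [[-0.76, 0.015, -0.649], [0.014, 1.0, 0.007], [0.65, -0.004, -0.76]]
wrist_force: [0.9, -3.5, -0.1]
gripper_width: 0.342
gripper_force: 30.0
```

Emit:
steer_hand(deltas=[0,0.076,0,0.004,0,-1.6,0,0,0.156,0,0.02,0,-3.2,0,0,0.228,0,0.048,0,-4.8,0,0,0.296,0,0.084,0,-6.4,0,0,0.36,0,0.132,0,-8,0,0,0.36,0,0.132,0,-8,0])

```text
time_s: 7.15
tcp_pos: [0.5748, 0.0979, 0.1111]
ee_rot: [[-1.0, 0.014, -0.003], [0.014, 1.0, -0.002], [0.003, -0.002, -1.0]]
wrist_force: [11.4, -4.6, -21.7]
gripper_width: 0.34
gripper_force: 30.0
```

```bash
python3 - <<'E'
from g import *
show(*pose(1,0,.014))
E
```

```text
[-0.0032, 0.0006, -0.0039] [-0.09, -0.15, -0.08]
```

In the tool's units: 0.002 m is 0.08, 0.0085 m is 0.34, -40 degrees is -8.

Emit:
steer_hand(deltas=[0,0.076,0,0.04,0,-1.6,0,0,0.156,0,0.08,0,-3.2,0,0,0.22,0,0.12,0,-4.8,0,0,0.288,0,0.16,0,-6.4,0,0,0.34,0,0.18,0,-8,0,0,0.34,0,0.18,0,-8,0])

```text
time_s: 7.75
tcp_pos: [0.6012, 0.0635, 0.1464]
ee_rot: [[-0.886, -0.066, 0.458], [-0.095, 0.995, -0.041], [-0.453, -0.08, -0.888]]
wrist_force: [-5.5, 53.0, -22.9]
gripper_width: 0.947
gripper_force: 26.9
```

Emit:
steer_hand(deltas=[0.55,0,0,0,0,0,0,0.55,0,0,0,0,0,0,0.55,0,0,-1.2,0,0,0,0.55,0,0,-2.8,0,0,0,0.55,0,0,-4.4,0,0,0,0.55,0,0,-4.4,0,0,0])

```text
time_s: 8.35
tcp_pos: [0.5552, 0.048, 0.2597]
ee_rot: [[-0.882, -0.006, 0.471], [-0.055, 0.994, -0.09], [-0.468, -0.106, -0.878]]
wrist_force: [0.7, 0.7, -0.2]
gripper_width: 0.548
gripper_force: 0.0
```

```bash
python3 - <<'E'
from g import *
show(*pose(2,-26,.125))
from h import *
for n in BOX:
    c=r.capture(n);P,C=cloud(c,BOX[n]);print([(round(o[0],1),o[1].round(1),round(o[2],2),o[3]) for o in hexfit(P,.577,.0326,-.013)])
E
```

```text
[0.0516, -0.0096, 0.0265] [-4.9, 2.11, 3.73]
[(np.float64(24.4), array([ 0.1, -0.2]), np.float64(0.75), 209), (np.float64(17.3), array([ 0.5, -0.1]), np.float64(1.02), 199), (np.float64(2.2), array([-3.5,  1. ]), np.float64(0.72), 37)]
[(np.float64(23.3), array([-5.8,  3.1]), np.float64(1.29), 45), (np.float64(34.6), array([-12.5,  12.9]), np.float64(1.21), 24), (np.float64(57.9), array([-0.2, -0.4]), np.float64(1.0), 122)]
```

That swing went wrong: the gripper was displaced to y=.0635 and forced open to .947. Looking before I go on.

```bash
python3 - <<'E'
from g import *
import cv2
s=r.sense();print(s['joints'],s['tcp_pos'])
c=r.capture('side');a=cv2.resize(c['pixels'][100:260,170:330,::-1],(600,600),interpolation=2)
cv2.imwrite('pics/s2.png',a)
E
```

```text
[  28.66703846    1.59117502  -38.31609983   34.57852324  -32.62980957
 -143.39257561] [0.55394117 0.04602263 0.25430046]
```

View pics/s2.png

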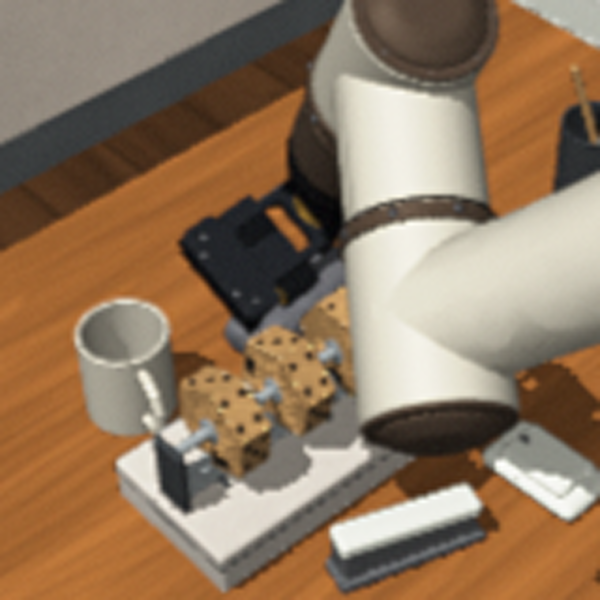

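The wrist came near its straight-out singularity (J5 heading for its limit) when I leaned the tool forward. From now on I use only tilts from about 0° to +55°. First I go up, level out, and look.

```bash
python3 -c "
from g import *
show(*pose(1,0,.17))"
```

```text
[-0.0332, 0.0506, -0.0101] [-6.07, 27.45, 2.57]
```

In the tool's units: 0.05 m is 2, 0.04 m is 1.6, 27.5 degrees is 5.5.

Emit:
steer_hand(deltas=[0.55,0,0,-0.8,0,0,0,0.55,0,0,-0.8,-0.3,1.4,0.12,0.55,-0.6,0.8,-0.8,-0.6,2.8,0.24,0.55,-1.2,1.6,-0.8,-0.9,4.2,0.4,0.55,-1.32,2,-0.4,-1.2,5.5,0.52,0.55,-1.32,2,-0.4,-1.2,5.5,0.52,0.55,-1.32,2,-0.4,-1.2,5.5,0.52])

```text
time_s: 9.2
tcp_pos: [0.5782, 0.097, 0.2671]
ee_rot: [[-1.0, 0.015, -0.006], [0.015, 1.0, -0.005], [0.006, -0.005, -1.0]]
wrist_force: [-0.5, 0.2, 0.5]
gripper_width: 0.549
gripper_force: 0.0
```

```bash
python3 - <<'E'
from g import *
import cv2
s=r.sense();print(s['joints'].round(1))
from h import *
T=[]
for n in BOX:
    c=r.capture(n);P,C=cloud(c,BOX[n]);print([(round(o[0],1),o[1].round(1),round(o[2],2),o[3]) for o in hexfit(P,.577,.0326,-.013)])
    u0,v0,w,h=BOX[n];T.append(cv2.resize(c['pixels'][v0:v0+h,u0:u0+w,::-1],(600,int(600*h/w) if n=='top' else 290 if 0 else int(600*h/w)),interpolation=2))
T[0]=T[0][100:390];cv2.imwrite('pics/c3.png',np.vstack(T))
E
```

```text
[ 2.540e+01  1.690e+01 -7.000e-01  1.000e-01 -7.280e+01 -1.163e+02]
[(np.float64(23.3), array([ 0.3, -0.1]), np.float64(0.95), 210), (np.float64(16.5), array([ 0.1, -0.4]), np.float64(0.95), 201), (np.float64(55.3), array([ 0.2, -0.1]), np.float64(0.97), 181)]
[(np.float64(23.0), array([-0.,  0.]), np.float64(1.36), 144), (np.float64(16.2), array([-0.2, -0.2]), np.float64(1.21), 119), (np.float64(57.8), array([-0.4, -0.3]), np.float64(1.28), 196)]
```

View pics/c3.png

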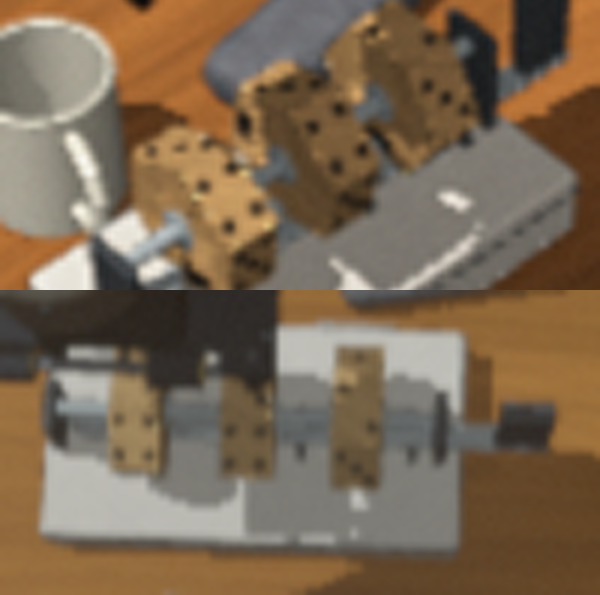

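Wheel 1 now reads 3 on the far flat (crop (175,140)) tilted 23°, with 4 near (143°). Wheel 2 is unchanged at 136.5°, and wheel 3 shows 2 on top at about 57.5°. Bystanders look undisturbed. Wheel 1 needs −23°.

```bash
python3 -c "
from g import *
show(*pose(1,25,.11))"
```

```text
[-0.0476, 0.0018, 0.0683] [-0.22, 24.81, -0.07]
```

In the tool's units: 0.067 m is 2.68, -0.047 m is -1.88, 24.8 degrees is 4.96.

Emit:
steer_hand(deltas=[0.55,-0.6,0.08,0.8,0,1.6,0,0.55,-1.2,0.08,1.6,0,3.2,0,0.55,-1.88,0.08,2.68,0,4.9,0,0.55,-1.88,0.08,2.68,0,4.96,0,0.55,-1.88,0.08,2.68,0,4.96,0])

```text
time_s: 9.8
tcp_pos: [0.6241, 0.0986, 0.1962]
ee_rot: [[-0.902, 0.013, -0.431], [0.015, 1.0, -0.001], [0.431, -0.007, -0.902]]
wrist_force: [-1.3, -0.3, 2.4]
gripper_width: 0.553
gripper_force: 0.0
```

```bash
python3 -c "
from g import *
show(*pose(1,25,.016))"
```

```text
[0.0007, -0.0001, 0.0898] [-0.37, -0.54, -0.19]
```

In the tool's units: 0.09 m is 3.6, 0.085 m is 3.4.

Emit:
steer_hand(deltas=[0.55,0,0,1.2,0,0,0,0.55,0,0,2.4,0,0,0,0.55,0,0,3.4,0,0,0,0.55,0,0,3.6,0,0,0,0.55,0,0,3.6,0,0,0,0.55,0,0,3.6,0,0,0])

```text
time_s: 10.4
tcp_pos: [0.5883, 0.0998, 0.1256]
ee_rot: [[-0.91, 0.012, -0.414], [0.011, 1.0, 0.004], [0.414, -0.001, -0.91]]
wrist_force: [0.6, 0.4, -0.4]
gripper_width: 0.549
gripper_force: 0.0
```

```bash
python3 -c "
from g import *
show(*pose(1,25,.016))"
```

```text
[-0.001, -0.0014, 0.0106] [-0.08, 0.53, 0.05]
```

In the tool's units: 0.01 m is 0.4, -0.001 m is -0.04.

Emit:
steer_hand(deltas=[0.55,-0.04,-0.04,0.4,0,0,0,0.55,-0.04,-0.04,0.4,0,0,0,0.55,-0.04,-0.04,0.4,0,0,0,0,-0.04,-0.04,0.4,0,0,0,0,-0.04,-0.04,0.4,0,0,0,0,-0.04,-0.04,0.4,0,0,0,0,-0.04,-0.04,0.4,0,0,0])

```text
time_s: 11.1
tcp_pos: [0.5838, 0.0978, 0.1119]
ee_rot: [[-0.907, 0.012, -0.421], [0.013, 1.0, 0.002], [0.421, -0.004, -0.907]]
wrist_force: [0.4, -3.2, 0.5]
gripper_width: 0.345
gripper_force: 30.0
```

Emit:
steer_hand(deltas=[0,0.084,0,0.008,0,-1.54,0,0,0.172,0,0.024,0,-3.08,0,0,0.248,0,0.052,0,-4.6,0,0,0.248,0,0.052,0,-4.6,0,0,0.248,0,0.052,0,-4.6,0])

```text
time_s: 11.6
tcp_pos: [0.5775, 0.0979, 0.112]
ee_rot: [[-0.999, 0.013, -0.031], [0.013, 1.0, -0.002], [0.031, -0.003, -1.0]]
wrist_force: [4.8, -4.0, -8.5]
gripper_width: 0.342
gripper_force: 30.0
```

```bash
python3 -c "
from g import *
show(*pose(1,2,.016))"
```

```text
[-0.0009, 0.0006, -0.005] [-0.16, 0.21, 0.02]
```

In the tool's units: -0.1 m is -4, -0.07 m is -2.8.

Emit:
steer_hand(deltas=[0.55,0,0,0,0,0,0,0.55,0,0,0,0,0,0,0.55,0,0,-1.2,0,0,0,0.55,0,0,-2.8,0,0,0,0.55,0,0,-4,0,0,0,0.55,0,0,-4,0,0,0,0.55,0,0,-4,0,0,0])

```text
time_s: 12.3
tcp_pos: [0.5809, 0.0994, 0.2142]
ee_rot: [[-0.999, 0.012, -0.031], [0.013, 1.0, -0.001], [0.031, -0.001, -1.0]]
wrist_force: [0.1, 0.3, -1.1]
gripper_width: 0.55
gripper_force: 0.0
```

```bash
python3 - <<'E'
from g import *
show(*pose(2,0,.11))
from h import *
for n in BOX:
    c=r.capture(n);P,C=cloud(c,BOX[n]);print([(round(o[0],1),o[1].round(1),round(o[2],2),o[3]) for o in hexfit(P,.577,.0326,-.013)])
E
```

```text
[0.003, -0.0669, 0.0034] [-0.05, -1.8, 0.03]
[(np.float64(59.4), array([ 0.2, -0.3]), np.float64(0.95), 217), (np.float64(16.3), array([ 0.4, -0.2]), np.float64(0.72), 200), (np.float64(57.9), array([-0.1, -0.3]), np.float64(0.99), 187)]
[(np.float64(1.6), array([-0.2, -0.1]), np.float64(1.36), 129), (np.float64(16.8), array([0.7, 0.6]), np.float64(1.26), 101), (np.float64(59.2), array([ 0.2, -0.3]), np.float64(1.21), 196)]
```

In the tool's units: -0.066 m is -2.64, -0.04 m is -1.6, -1.8 degrees is -0.36.

Emit:
steer_hand(deltas=[0.55,0.12,-1.6,0,0,-0.36,0,0.55,0.12,-2.64,0,0,-0.36,0,0.55,0.12,-2.64,0,0,-0.36,0,0.55,0.12,-2.64,0,0,-0.36,0])

```text
time_s: 12.8
tcp_pos: [0.5765, 0.0326, 0.2125]
ee_rot: [[-1.0, 0.014, -0.004], [0.014, 1.0, -0.003], [0.004, -0.003, -1.0]]
wrist_force: [-0.7, 0.1, 0.1]
gripper_width: 0.55
gripper_force: 0.0
```

```bash
python3 -c "
from g import *
show(*pose(2,0,.016))"
```

```text
[-0.0008, 0.0002, 0.0955] [-0.17, -0.21, -0.03]
```

Emit:
steer_hand(deltas=[0.55,0,0,1.2,0,0,0,0.55,0,0,2.4,0,0,0,0.55,0,0,3.4,0,0,0,0.55,0,0,3.8,0,0,0,0.55,0,0,3.8,0,0,0,0.55,0,0,3.8,0,0,0])

```text
time_s: 13.4
tcp_pos: [0.5777, 0.0333, 0.1194]
ee_rot: [[-1.0, 0.011, -0.0], [0.011, 1.0, -0.003], [0.0, -0.003, -1.0]]
wrist_force: [0.7, -0.3, 0.6]
gripper_width: 0.553
gripper_force: 0.0
```

```bash
python3 -c "
from g import *
show(*pose(2,0,.015))"
```

```text
[0.0007, -0.0008, 0.0034] [-0.15, -0.01, 0.09]
```

In the tool's units: 0.002 m is 0.08, -0.0005 m is -0.02.

Emit:
steer_hand(deltas=[0.55,0,-0.02,0.08,0,0,0,0,0,-0.02,0.08,0,0,0,0,0,-0.02,0.08,0,0,0,0,0,-0.02,0.08,0,0,0,0,0,-0.02,0.08,0,0,0])

```text
time_s: 13.9
tcp_pos: [0.577, 0.0318, 0.1171]
ee_rot: [[-1.0, 0.012, -0.001], [0.012, 1.0, -0.003], [0.001, -0.003, -1.0]]
wrist_force: [0.3, -2.0, 1.2]
gripper_width: 0.337
gripper_force: 30.0
```

Emit:
steer_hand(deltas=[0,-0.084,0,0.004,0,1.5,0,0,-0.164,0,0.02,0,3,0,0,-0.244,0,0.048,0,4.5,0,0,-0.32,0,0.084,0,6,0,0,-0.388,0,0.132,0,7.5,0,0,-0.452,0,0.188,0,9,0,0,-0.504,0,0.244,0,10.4,0,0,-0.504,0,0.244,0,10.4,0])

```text
time_s: 14.7
tcp_pos: [0.5892, 0.0317, 0.1085]
ee_rot: [[-0.604, 0.011, -0.797], [0.01, 1.0, 0.007], [0.797, -0.004, -0.604]]
wrist_force: [-4.4, -2.3, 1.5]
gripper_width: 0.344
gripper_force: 30.0
```

```bash
python3 -c "
from g import *
show(*pose(2,52,.016))"
```

```text
[0.0016, 0.0007, -0.0018] [-0.22, -0.81, -0.11]
```

Good; release, back out, measure.

Careful with the scale: shifts go in units of 25 mm and turns go in units of 5 degrees. That gives: -0.1 m is -4, -0.07 m is -2.8.

Emit:
steer_hand(deltas=[0.55,0,0,0,0,0,0,0.55,0,0,0,0,0,0,0.55,0,0,-1.2,0,0,0,0.55,0,0,-2.8,0,0,0,0.55,0,0,-4,0,0,0,0.55,0,0,-4,0,0,0,0.55,0,0,-4,0,0,0])

```text
time_s: 15.4
tcp_pos: [0.6683, 0.0314, 0.1719]
ee_rot: [[-0.615, 0.013, -0.788], [0.009, 1.0, 0.009], [0.788, -0.002, -0.615]]
wrist_force: [0.3, -0.4, -0.8]
gripper_width: 0.548
gripper_force: 0.0
```

```bash
python3 - <<'E'
from g import *
show(*pose(2,0,.11))
from h import *
for n in BOX:
    c=r.capture(n);P,C=cloud(c,BOX[n]);print([(round(o[0],1),o[1].round(1),round(o[2],2),o[3]) for o in hexfit(P,.577,.0326,-.013)])
E
```

```text
[0.087, -0.0002, 0.0478] [-0.09, -52.02, -0.03]
[(np.float64(59.7), array([ 0.7, -0.2]), np.float64(1.13), 208), (np.float64(0.0), array([0., 0.]), np.float64(nan), 0), (np.float64(55.3), array([2.4, 0.3]), np.float64(0.72), 49)]
[(np.float64(57.0), array([-2.1,  3.6]), np.float64(0.42), 10), (np.float64(11.4), array([-0.4, -0.5]), np.float64(1.44), 175), (np.float64(55.5), array([-0.6, -0.6]), np.float64(1.12), 195)]h.py:28: RuntimeWarning: invalid value encountered in scalar divide
  out.append((np.degrees(best.x[0])%60,best.x[1:]*1000,best.cost/len(a),len(a)))
```

In the tool's units: 0.087 m is 3.48, 0.079 m is 3.16, -52 degrees is -10.4.

Emit:
steer_hand(deltas=[0.55,0.52,0,0,0,-1.5,0,0.55,1.08,0,0.12,0,-3,0,0.55,1.64,0,0.32,0,-4.5,0,0.55,2.2,0,0.6,0,-6,0,0.55,2.72,0,1,0,-7.5,0,0.55,3.16,0,1.44,0,-9,0,0.55,3.48,0,1.88,0,-10.4,0,0.55,3.48,0,1.88,0,-10.4,0])

```text
time_s: 16.3
tcp_pos: [0.5682, 0.0308, 0.2103]
ee_rot: [[-1.0, 0.011, -0.008], [0.011, 1.0, -0.004], [0.008, -0.004, -1.0]]
wrist_force: [-0.2, -0.4, -0.8]
gripper_width: 0.552
gripper_force: 0.0
```

Emit:
steer_hand(deltas=[0.55,0,0,0,0,0,0])

```text
time_s: 16.4
tcp_pos: [0.5752, 0.0321, 0.2122]
ee_rot: [[-1.0, 0.011, -0.002], [0.011, 1.0, -0.003], [0.002, -0.003, -1.0]]
wrist_force: [0.2, 0.9, 1.2]
gripper_width: 0.548
gripper_force: 0.0
```

```bash
python3 - <<'E'
from g import *
show(*pose(2,0,.016))
from h import *
for n in BOX:
    c=r.capture(n);P,C=cloud(c,BOX[n]);print([(round(o[0],1),o[1].round(1),round(o[2],2),o[3]) for o in hexfit(P,.577,.0326,-.013)])
E
```

```text
[-0.0021, 0.0007, 0.0951] [-0.16, -0.14, 0.1]
[(np.float64(57.3), array([ 0.4, -0.3]), np.float64(0.91), 212), (np.float64(10.4), array([ 0.5, -0.2]), np.float64(0.92), 202), (np.float64(58.6), array([ 0.6, -0.1]), np.float64(0.89), 188)]
[(np.float64(57.7), array([-0.3, -0.7]), np.float64(1.08), 98), (np.float64(18.8), array([-0.6, -0.6]), np.float64(1.4), 113), (np.float64(57.9), array([0.7, 0.5]), np.float64(1.08), 114)]
```

In the tool's units: 0.095 m is 3.8, 0.085 m is 3.4.

Emit:
steer_hand(deltas=[0.55,-0.04,0,1.2,0,0,0,0.55,-0.04,0,2.4,0,0,0,0.55,-0.04,0,3.4,0,0,0,0.55,-0.04,0,3.8,0,0,0,0.55,-0.04,0,3.8,0,0,0,0.55,-0.04,0,3.8,0,0,0])

```text
time_s: 17.1
tcp_pos: [0.58, 0.0323, 0.1174]
ee_rot: [[-1.0, 0.012, -0.0], [0.012, 1.0, -0.003], [0.0, -0.003, -1.0]]
wrist_force: [0.5, -0.0, 0.7]
gripper_width: 0.548
gripper_force: 0.0
```

```bash
python3 -c "
from g import *
show(*pose(2,0,.016))"
```

```text
[0.003, 0.0001, 0.0004] [-0.15, -0.0, 0.04]
```

In the tool's units: 0.002 m is 0.08.

Emit:
steer_hand(deltas=[0.55,0.08,0,0,0,0,0,0.55,0.08,0,0,0,0,0,0,0.08,0,0,0,0,0,0,0.08,0,0,0,0,0,0,0.08,0,0,0,0,0,0,0.08,0,0,0,0,0])

```text
time_s: 17.7
tcp_pos: [0.5767, 0.0318, 0.117]
ee_rot: [[-1.0, 0.012, -0.001], [0.012, 1.0, -0.003], [0.001, -0.003, -1.0]]
wrist_force: [-0.3, -2.4, 0.8]
gripper_width: 0.344
gripper_force: 30.0
```

Emit:
steer_hand(deltas=[0,-0.084,0,0.004,0,1.5,0,0,-0.164,0,0.02,0,3,0,0,-0.244,0,0.048,0,4.5,0,0,-0.32,0,0.084,0,6,0,0,-0.388,0,0.132,0,7.5,0,0,-0.444,0,0.18,0,8.8,0,0,-0.488,0,0.228,0,10,0,0,-0.488,0,0.228,0,10,0])

```text
time_s: 18.5
tcp_pos: [0.5883, 0.0317, 0.1105]
ee_rot: [[-0.633, 0.011, -0.774], [0.01, 1.0, 0.006], [0.774, -0.004, -0.633]]
wrist_force: [-2.5, -1.6, 4.6]
gripper_width: 0.344
gripper_force: 30.0
```

Emit:
steer_hand(deltas=[0.55,0,0,0,0,0,0,0.55,0,0,0,0,0,0,0.55,0,0,-1.2,0,0,0,0.55,0,0,-2.8,0,0,0,0.55,0,0,-4,0,0,0,0.55,0,0,-4,0,0,0,0.55,0,0,-4,0,0,0])

```text
time_s: 19.2
tcp_pos: [0.6654, 0.0315, 0.1745]
ee_rot: [[-0.642, 0.013, -0.767], [0.01, 1.0, 0.009], [0.767, -0.002, -0.642]]
wrist_force: [-0.4, 0.3, -0.8]
gripper_width: 0.549
gripper_force: 0.0
```

```bash
python3 - <<'E'
from g import *
show(*pose(2,0,.2))
E
```

```text
[0.1537, -0.0003, -0.0134] [-0.1, -50.07, -0.03]
```

In the tool's units: 0.03 m is 1.2, 0.154 m is 6.16, -16 degrees is -3.2.

Emit:
steer_hand(deltas=[0.55,1.2,0,-0.4,0,-1.6,0,0.55,2.2,0,-0.4,0,-3.2,0,0.55,3.2,0,-0.4,0,-4.8,0,0.55,4,0,-0.4,0,-6.4,0,0.55,4.8,-0.4,-0.4,0,-8,0,0.55,5.6,-2,-0.52,0,-9.6,0,0.55,6.16,-4,-0.52,0,-10,0,0.55,6.16,-6,-0.52,0,-10,0])

```text
time_s: 20.0
tcp_pos: [0.5711, -0.1159, 0.3048]
ee_rot: [[-1.0, 0.009, 0.003], [0.009, 1.0, -0.003], [-0.003, -0.003, -1.0]]
wrist_force: [0.7, 0.1, -0.5]
gripper_width: 0.552
gripper_force: 0.0
```

```bash
python3 - <<'E'
from g import *
import cv2
from h import *
H=np.array([.5735,-.1335,.25])
show(H,np.c_[EY,EX,-EZ]);print(r.sense()['joints'].round(1))
E
```

```text
[-0.0024, -0.0174, 0.0549] [0.03, 0.26, 90.24]
[  4.5  15.2   2.2   0.2 -76.8 -95.1]
```

Emit:
steer_hand(deltas=[0.55,0,0,0,0,0,0])

```text
time_s: 20.1
tcp_pos: [0.5716, -0.1197, 0.302]
ee_rot: [[-1.0, 0.017, -0.002], [0.018, 1.0, -0.003], [0.002, -0.003, -1.0]]
wrist_force: [-0.1, 0.4, -1.1]
gripper_width: 0.547
gripper_force: 0.0
```

```bash
python3 - <<'E'
from g import *
import cv2
from h import *
T=[]
for n in BOX:
    c=r.capture(n);P,C=cloud(c,BOX[n]);print([(round(o[0],1),o[1].round(1),round(o[2],2),o[3]) for o in hexfit(P,.577,.0326,-.013)])
    u0,v0,w,h=BOX[n];T.append(cv2.resize(c['pixels'][v0:v0+h,u0:u0+w,::-1],(600,int(600*h/w)),interpolation=2))
T[0]=T[0][100:390];cv2.imwrite('pics/c4.png',np.vstack(T))
E
```

```text
[(np.float64(59.0), array([ 0.4, -0.3]), np.float64(1.02), 214), (np.float64(1.4), array([ 0.7, -0.2]), np.float64(1.09), 200), (np.float64(57.0), array([0.8, 0.1]), np.float64(1.16), 182)]
[(np.float64(0.0), array([0., 0.]), np.float64(nan), 0), (np.float64(0.2), array([-0.5, -0.2]), np.float64(1.22), 47), (np.float64(58.4), array([0.5, 0.3]), np.float64(1.13), 151)]h.py:28: RuntimeWarning: invalid value encountered in scalar divide
  out.append((np.degrees(best.x[0])%60,best.x[1:]*1000,best.cost/len(a),len(a)))
```

View pics/c4.png

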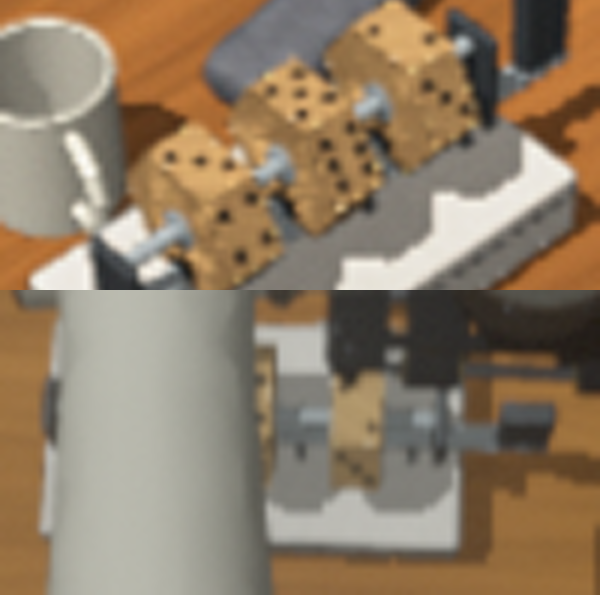

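Code reads 3, 5, 2 (crop (195,155), (305,85), (400,30)), all within about 2°. Next the handle, turning the tool −90° about z.

In the tool's units: 0.05 m is 2, 0.03 m is 1.2, -67 degrees is -13.4.

Emit:
steer_hand(deltas=[0.55,0,-0.4,0,0,0,-1.7,0.55,0,-0.56,0,0,0,-3.4,0.55,0,-0.56,0,0,0,-5.1,0.55,0,-0.56,0,0,0,-6.8,0.55,0,-0.56,0.4,0,0,-8.5,0.55,0,-0.56,0.8,0,0,-10.2,0.55,0,-0.56,1.2,0,0,-11.9,0.55,0,-0.56,2,0,0,-13.4])

```text
time_s: 21.0
tcp_pos: [0.5748, -0.1281, 0.2516]
ee_rot: [[-0.395, -0.919, -0.0], [-0.919, 0.395, -0.003], [0.003, -0.001, -1.0]]
wrist_force: [0.5, 0.1, 0.2]
gripper_width: 0.55
gripper_force: 0.0
```

Emit:
steer_hand(deltas=[0.55,0,0,0,0,0,-1.6,0.55,0,0,0,0,0,-3.2,0.55,0,0,0,0,0,-4.5,0.55,0,0,0,0,0,-4.5,0.55,0,0,0,0,0,-4.5])

```text
time_s: 21.5
tcp_pos: [0.5742, -0.1286, 0.2512]
ee_rot: [[-0.022, -1.0, -0.003], [-1.0, 0.022, -0.002], [0.002, 0.003, -1.0]]
wrist_force: [0.1, 0.2, -0.6]
gripper_width: 0.548
gripper_force: 0.0
```

```bash
python3 - <<'E'
from g import *
for z in(.25,.104):show(np.array([.5735,-.1335,z]),np.c_[-EY,-EX,-EZ])
E
```

```text
[0.0049, 0.0006, 0.0012] [0.17, -0.14, -0.52]
[0.0046, 0.0002, 0.1472] [0.17, -0.14, -0.52]
```

In the tool's units: 0.145 m is 5.8, 0.13 m is 5.2, -0.5 degrees is -0.1.

Emit:
steer_hand(deltas=[0.55,0.16,0,1.6,0,0,-0.1,0.55,0.16,0,3.2,0,0,-0.1,0.55,0.16,0,4.4,0,0,-0.1,0.55,0.16,0,5.2,0,0,-0.1,0.55,0.16,0,5.8,0,0,-0.1,0.55,0.16,0,5.8,0,0,-0.1,0.55,0.16,0,5.8,0,0,-0.1])

```text
time_s: 22.2
tcp_pos: [0.5745, -0.1337, 0.1072]
ee_rot: [[-0.013, -1.0, -0.002], [-1.0, 0.013, -0.003], [0.003, 0.002, -1.0]]
wrist_force: [0.2, 0.1, 0.5]
gripper_width: 0.552
gripper_force: 0.0
```

Emit:
steer_hand(deltas=[0,0,0,0,0,0,0,0,0,0,0,0,0,0,0,0,0,0,0,0,0,0,0,0,0,0,0,0,0,0,0,0,0,0,0])

```text
time_s: 22.7
tcp_pos: [0.5746, -0.134, 0.1073]
ee_rot: [[-0.013, -1.0, -0.0], [-1.0, 0.013, -0.002], [0.002, 0.0, -1.0]]
wrist_force: [6.9, -0.6, -2.4]
gripper_width: 0.18
gripper_force: 4.1
```

Emit:
steer_hand(deltas=[0,0,0,0,0,0,0,0,0.16,0,0,0,0,0,0,0.32,0,0,0,0,0,0,0.48,0,0,0,0,0,0,0.64,0,0,0,0,0,0,0.8,0,0,0,0,0,0,0.96,0,0,0,0,0,0,1.04,0,0,0,0,0])

```text
time_s: 23.5
tcp_pos: [0.5753, -0.1591, 0.1073]
ee_rot: [[-0.013, -1.0, 0.001], [-1.0, 0.013, -0.001], [0.001, -0.001, -1.0]]
wrist_force: [3.5, 12.7, 0.8]
gripper_width: 0.152
gripper_force: 30.0
```

Emit:
steer_hand(deltas=[0,0,0,0,0,0,0])

```text
time_s: 23.6
tcp_pos: [0.5753, -0.1591, 0.1073]
ee_rot: [[-0.013, -1.0, 0.001], [-1.0, 0.013, -0.001], [0.001, -0.001, -1.0]]
wrist_force: [3.9, 6.1, -0.6]
gripper_width: 0.157
gripper_force: 30.0
```

Emit:
steer_hand(deltas=[0,0.08,0,0,0,0,0,0,0.12,0,0,0,0,0,0,0.12,0,0,0,0,0])

```text
time_s: 23.9
tcp_pos: [0.5753, -0.1592, 0.1073]
ee_rot: [[-0.012, -1.0, 0.001], [-1.0, 0.012, 0.002], [-0.002, -0.001, -1.0]]
wrist_force: [2.9, 16.7, 1.2]
gripper_width: 0.155
gripper_force: 30.0
```

Emit:
steer_hand(deltas=[0.55,-0.08,0,0,0,0,0,0.55,-0.08,0,0,0,0,0,0.55,-0.08,0,0,0,0,0,0.55,-0.08,0,-1.6,0,0,0,0.55,-0.08,0,-3.2,0,0,0,0.55,-0.08,0,-4.8,0,0,0,0.55,1.6,0,-5.6,0,0,0,0.55,3.2,0,-5.6,0,0,0])

```text
time_s: 24.7
tcp_pos: [0.5743, -0.2442, 0.2521]
ee_rot: [[-0.01, -1.0, 0.005], [-1.0, 0.01, -0.005], [0.005, -0.005, -1.0]]
wrist_force: [0.8, 0.4, -0.4]
gripper_width: 0.545
gripper_force: 0.0
```

Emit:
steer_hand(deltas=[0.55,2,0,0,0,0,0,0.55,4,0,0,0,0,0,0.55,4.8,0,0,0,0,0,0.55,4.8,0,0,0,0,0])

```text
time_s: 25.1
tcp_pos: [0.57, -0.3659, 0.2461]
ee_rot: [[-0.018, -1.0, -0.004], [-1.0, 0.018, -0.002], [0.002, 0.004, -1.0]]
wrist_force: [0.4, 0.5, 1.0]
gripper_width: 0.555
gripper_force: 0.0
```

```bash
python3 - <<'E'
from g import *
import cv2
from h import *
T=[]
for n in BOX:
    c=r.capture(n);P,C=cloud(c,BOX[n]);print([(round(o[0],1),o[1].round(1),round(o[2],2),o[3]) for o in hexfit(P,.577,.0326,-.013)])
    Q,D=cloud(c,(190,130,140,120));m=(D.max(1)<75)&(Q[:,2]>.12)&(Q[:,2]<.14)&(Q[:,1]<-.125)&(Q[:,1]>-.2)&(abs(Q[:,0]-.573)<.02);print(m.sum(),Q[m].min(0),Q[m].max(0))
    T.append(cv2.resize(c['pixels'][130:255,190:330,::-1],(400,357),interpolation=2))
cv2.imwrite('pics/c5.png',np.hstack(T))
E
```

```text
[(np.float64(59.5), array([ 0.1, -0.3]), np.float64(0.88), 212), (np.float64(1.3), array([ 0.1, -0.1]), np.float64(1.08), 200), (np.float64(58.9), array([ 0.4, -0.2]), np.float64(0.92), 184)]
37 [ 0.56622727 -0.1753362   0.12026309] [ 0.57470214 -0.14166837  0.13753045]
[(np.float64(57.8), array([-0.1,  0.2]), np.float64(1.13), 195), (np.float64(3.7), array([-0.3, -0.3]), np.float64(1.29), 181), (np.float64(57.0), array([-0.1, -0.3]), np.float64(1.16), 196)]Traceback (most recent call last):
  File "<stdin>", line 7, in <module>
    return umr_minimum(a, axis, None, out, keepdims, initial, where)
ValueError: zero-size array to reduction operation minimum which has no identity
```

The handle now spans y −.175 to −.142, so it has moved 25 mm and is against its stop. One last look at the bystanders.

```bash
python3 - <<'E'
from station import r
import cv2,numpy as np
T=[]
for n in('side','top'):
    c=r.capture(n);o=np.load(n+'0.npz')['pixels']
    T.append(np.hstack([cv2.resize(i[130:255,100:300,::-1],(400,250),interpolation=2) for i in(o,c['pixels'])]))
cv2.imwrite('pics/c6.png',np.vstack(T))
E
```

```text
(no output)
```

View pics/c6.png

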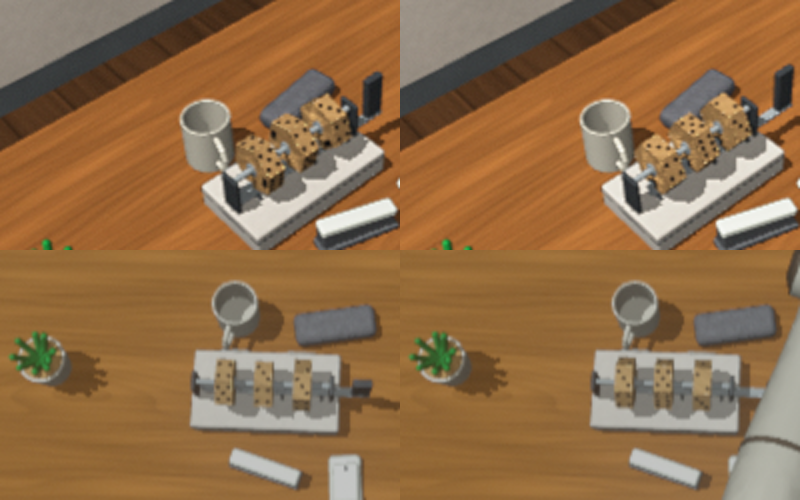

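The mug, glasses case, stapler and plant sit where they were (left before, right after), the code shows and the bolt is out. Handing in.

```bash
python3 -c "
from station import r
print(r.finish_job())"
```

```text
the job is handed in; nothing more can be done
None
```

I handed the job in at about 25 s: the wheels read three, five, two (each within about 3° of square), the bolt is drawn 25 mm to its stop and the bystanders I could see are unmoved, but one swing on wheel 1 went wrong (wrist near singular, gripper forced open, about 58 N at the wrist when read), and I can't rule out a higher peak or a body press over 40 N then.

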